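# Take the battery out of a gateway through its push-to-open hatch

### The arm

A 7-joint arm with a two-finger parallel gripper is mounted at the origin on the work surface. World frame = base frame: x ahead of the robot, y to its left, z up, the work surface at z = 0. Lengths are in m, angles in rad, forces in N, time in s.
With the tool pointing down it reaches from about 0.4 to 0.875 m from the base axis. Payload 19.3 kg.
Tool frame: the origin (TCP) lies between the finger pads; the fingertips stand 14 mm ahead of it and the grasp point (between the pads) lies 5 mm behind it; z points along the fingers, y is the direction in which the jaws open and shut (so a half turn about z gives the same grasp; the last joint's range is limited). The gripper opens to 85 mm and grips with 20 to 120 N. Pads are 22 mm wide; open, the fingers measure 114 mm over their backs; the gripper's body (76 mm by 85 mm) begins 54 mm behind the grasp point. The pads swing forward as they close: fully open they stand 13 mm farther back than shut.
Start: joints at [1.228, 0.521, -0.036, 1.599, 0.021, 1.021, -0.113], TCP at [0.168, -0.602, 0.245] pointing down, gripper open.
Joint ranges: [-2.91, 2.91], [-0.3, 2.13], [-1.5, 1.42], [0.17, 2.43], [-1.26, 4.41], [0.16, 1.93], [-2.52, 2.52]. Speed limits (rad/s): [1.89, 1.89, 2.39, 2.39, 3.01, 3.01, 3.01].

### API

Orientations are given as a rotation vector (axis times angle).
In Python, from rig import r, viewer, order gives the robot as it stands. The module is installed in compiled form; this text tells all that it offers.
- The arm moves only by the tool drive_tool, never from a script. Its argument "deltas" is a list of rows, each a list of 7 numbers: the shift along the world's x, y, z in cm, then the turn, a rotation vector about the world's x, y, z in degrees, then the closure, from -1 (fully open) to 1 (shut). In form: [[x, y, z, ax, ay, az, fingers], ...]. A call has 1 to 12 rows; each row is the pose to reach, as a shift and turn from the pose commanded when the call began; what a row does not reach only later rows make up. A row lasts 1/10 s, in which the tool goes at most 50 mm and 8.59 degrees, less where a joint would pass 70% of its speed; a pose out of reach is approached as far as the arm can. A call with a gripper value outside its range is refused whole. The fingers move at their own pace and stop on an object; "newtons" is the grip in N (left out, the last holds). Time passes only in rows, so rows that repeat a pose let the fingers close. It gives the time, the measured TCP pose, the force and the opening at its end, in the units of the state.
- r.get_obs(): the state, without advancing time (a new reading comes with each control period).
- viewer.grab_frame(name): name is "scene" or "top" or "wrist"; returns the picture (420x560x3 uint8, blue, green, red); there is no depth.
- viewer.camera_model(name): a dict with "K" (3x3 intrinsics, pixels), "R" (3x3) and "t" (3): a world point X has camera coordinates R X + t; the wrist camera has in their place "hand_eye" (4x4, takes a point from camera to tool coordinates, whose origin is the TCP and whose axes are the flange's). Camera axes: x right, y down, z forward; pixel columns grow to the right and rows downward; lengths in m; the calibration is good to about 2 mm. A picture is of the moment at which its call begins: read the wrist's pose just before it. camera_model takes no time and is no camera call.
- order.sign_off(): hands the job in, once; it reports no verdict.
The state is a dict: "time": time; "joints": joint angles; "qvel": joint speeds; "joint_torque": joint torques, N m; "tcp_pos": TCP position; "orientation": TCP orientation; "force": force on the tool from outside, world axes, zero at the start; "torque": the same for the moment, N m; "grip_width": finger opening in m.
Only numpy, scipy, OpenCV 4.12 (cv2) and the standard library are available. Lean on these libraries where they do the work, as an engineer would, in place of code of your own. Each camera call takes 0.05 s, during which the arm holds its last target. There are 200 camera calls.

### The job

The sensor node standing on the gateway's hatch is in the way: first stand it upright on the bare bench. Then press the hatch's front edge down so that its spring catch lets go and it pops ajar, swing it back until it rests against its stop and stays open, and lift the battery pack out and set it down gently, the same way up, inside the shallow tray. Do not drop or tip over the node or the pack, leave the pot, the small block and the beaker where they are, and leave the hatch open.

Things in the scene. Friction and masses are not known exactly. Their poses are not given: they have to be found in the camera images.
- gateway: Grey plastic box fixed to the bench, 200 (its x, depth) x 236 (its y) x 75 mm high; origin at the centre of its underside, x pointing away from the robot at yaw 0, z up. An open bay in its top lies under a bare aluminium hatch, whose underside is at z = 80 and top at z = 86 mm when closed. Two thin fixed antennas rise to 180 mm at x = 82, y = +-109 mm, beside the opened hatch.
- hatch (a joint): Hatch angle, rad: 0 caught shut, -0.035 pressed right down, 0.42 ajar, 1.85 at its open stop. Pressing its front edge down 2 to 5 mm (3 to 6 N) and backing off lets a damped spring lift it to 0.42 in about 0.5 s; it does not catch again. From there it swings freely (1 N at the edge): let go below 1.5 rad it falls back to ajar, beyond 1.65 it falls to its stop and stays.
- hatch_edge (a point): Middle of the hatch's front edge (opposite the hinge), on its top face; moves with it. Plain plate, no handle: 144 mm from hinge to front edge, 196 wide, 6 thick. Ajar, its edge's underside is 138 mm above the bench, 63 above the box's front wall: tilted fingers fit under it from the front. A steel striker hangs 26 mm below it, 12 to 27 mm behind the edge, 67 to 83 mm to gateway -y of the middle.
- hatch_hinge (a point): Middle of the hatch's hinge axis, half-way through the hatch's thickness, at x = 66 mm, z = 83 mm in the gateway's frame; the axis runs along the gateway's y.
- bay_floor (a point): Centre of the bay's floor, 20 mm above the bench; the bay is 134 (gateway x) x 176 mm (y), its walls rise 55 mm above this point. A 26 x 24 mm black block, 30 mm high, fills the bay's front corner on the gateway's -y side.
- node_mid (a point): Centre of the sensor node, a loose white plastic box 56 (its x) x 36 (its y) x 48 mm high, 0.09 kg, with a black antenna stub, 10 mm thick, that rises 20 mm above its top at x = 18 mm. It starts upright on the hatch; z is up.
- pack_mid (a point): Centre of the battery pack, a loose black plastic block 62 (its x) x 34 (its y) x 50 mm high, 0.15 to 0.3 kg, upright on the bay's floor under the closed hatch; z is up.
- tray: Open square steel tray fixed to the bench, 130 x 130 mm, 30 mm high, walls and floor 5 mm thick; origin at the centre of its underside. It stands either on the left or on the right of the robot.
- pot: Bystander: loose white ceramic pot, radius 45 mm, 85 mm high, on the side where the tray is not; origin under its centre.
- block: Bystander: loose small white block 50 x 36 x 26 mm, on the bench in front of the gateway; origin under its centre.
- beaker: Bystander: loose glass beaker, radius 34 mm, 95 mm high, beside the gateway; origin under its centre.
- node: The same sensor node: its origin is the centre of its underside.
- pack: The same battery pack: its origin is the centre of its underside.

How it is judged:
On the way, in this order (a step that is already met when the one before it is completed fails the run):
1. the sensor node stands upright on the bare bench, let go (height (world z) of node_mid between 0.018 and 0.0275 m and angle between node_mid's own z axis and vertical below 0.15 rad and contact force between the fingers and node below 0.1 N), for 0.2 s.
2. the hatch has popped ajar (beyond 0.15 rad) (value of joint hatch above 0.15 rad), for 0.1 s.
3. the hatch is swung back to its stop (beyond 1.75 rad) (value of joint hatch above 1.75 rad), for 0.2 s.
At the end, for the whole second after the job is handed in: The node stands upright (within 0.15 rad) on the bare bench, the hatch rests open beyond 1.7 rad, and the pack stands upright (within 0.15 rad) on the tray's floor with its centre within 52 mm of the tray's centre along each of the tray's axes; both at rest and let go (height (world z) of node_mid between 0.018 and 0.0275 m and angle between each of node_mid, pack_mid's own z axis and vertical below 0.15 rad and value of joint hatch above 1.7 rad and x of pack_mid in the frame of tray between -0.052 and 0.052 m and y of pack_mid in the frame of tray between -0.052 and 0.052 m and z of pack_mid in the frame of tray below 0.034 m and linear speed of each of pack, node below 0.03 m/s); the robot touches nothing.
It fails at once if the pot, the block or the beaker is moved more than 30 mm or tipped (distance of any of pot, block, beaker from where it was at the start of the episode above 0.03 m or angle between any of pot, block, beaker's own z axis and vertical above 0.3 rad).
It fails at once if the node is tipped by more than 0.6 rad (angle between node_mid's own z axis and vertical above 0.6 rad).
It fails at once if the pack is tipped by more than 0.8 rad (angle between pack_mid's own z axis and vertical above 0.8 rad).
It fails at once if the node or the pack is dropped (falls freely faster than 0.7 m/s) ((linear speed of node above 0.7 m/s and contact force between anything else and node below 0.05 N) or (linear speed of pack above 0.7 m/s and contact force between anything else and pack below 0.05 N)).
It also fails if it takes over 72 s, if anything falls off the work surface, if the arm or the gripper's body presses on something with over 40 N, if the wrist force passes 120 N, or if a joint passes its speed limit or range.

## Working session

There is one attempt and no reset: what is moved stays moved. The work goes in short steps, Python scripts to look and compute and a tool call to move; the robot and the scene stay as the last step left them, time stands still between calls to the robot, and variables do not carry over. Pictures are saved under pics/ and viewed, about 8 in all and at most 12, crops included, and the job is handed in when it is done.

Besides the shell and the picture viewer there is one more tool, called after ">>>" as name(argument=value, ...), one argument or row to a line, values as JSON. drive_tool: Moves the arm, as the interface text tells. Its arguments: {"type":"object","properties":{"deltas":{"type":"array"},"newtons":{"type":"number"}},"required":["deltas"]}

```bash
mkdir -p pics; cat > h.py <<'E'
import numpy as np, cv2
from rig import r, viewer, order
from scipy.spatial.transform import Rotation as Ro
def cam(n,o=None):
    m=viewer.camera_model(n); K=np.array(m["K"])
    if n=="wrist":
        T=np.eye(4); T[:3,:3]=Ro.from_rotvec(o["orientation"]).as_matrix(); T[:3,3]=o["tcp_pos"]
        C=T@np.array(m["hand_eye"]); return K,C[:3,:3],C[:3,3]
    R=np.array(m["R"]); return K,R.T,-R.T@np.array(m["t"])
def ray(c,px,z):
    K,R,p=c; d=R@np.linalg.solve(K,[px[0],px[1],1.]); return p+d*(z-p[2])/d[2]
def proj(c,X):
    K,R,p=c; q=K@(R.T@(np.array(X)-p)); return q[:2]/q[2]
def shot(n,f):
    o=r.get_obs(); im=viewer.grab_frame(n); cv2.imwrite("pics/"+f,im); return im,cam(n,o)
E
python3 - <<'E'
from h import *
o=r.get_obs(); print(o)
a,_=shot("top","t0.png"); b,_=shot("scene","s0.png")
for n in("top","scene"): print(cam(n))
print(viewer.camera_model("wrist"))
E
```

```text
{'time': 0.0, 'joints': array([ 1.22780033,  0.52204273, -0.03634871,  1.5999914 ,  0.02120339,
        1.02108607, -0.11276427]), 'qvel': array([ 0.00096617,  0.00030168,  0.00108795,  0.00037707, -0.00151345,
       -0.00098524,  0.00218444]), 'joint_torque': array([-1.39003250e-04, -9.27114558e+01,  1.98005028e+00, -3.69941819e+01,
        1.77337392e-02,  8.00992217e-03,  3.54656856e-05]), 'tcp_pos': array([ 0.16828325, -0.60159221,  0.24471353]), 'orientation': array([-3.11129520e+00, -4.27098361e-01,  3.57032921e-04]), 'force': array([ 0.42049668, -1.20953134, -0.89362647]), 'torque': array([ 0.00181587,  0.00857291, -0.02591772]), 'grip_width': 0.08531977495269928}
(array([[489.68963848,   0.        , 276.51215423],
       [  0.        , 489.68963848, 208.04177855],
       [  0.        ,   0.        ,   1.        ]]), array([[ 0.02324548, -0.98664886,  0.16119453],
       [-0.99970127, -0.02172291,  0.01120167],
       [-0.0075505 , -0.16140677, -0.98685908]]), array([0.3719025 , 0.00364979, 1.32671642]))
(array([[429.56136194,   0.        , 277.09900958],
       [  0.        , 429.56136194, 209.53366754],
       [  0.        ,   0.        ,   1.        ]]), array([[-0.84227085,  0.30973937, -0.44118175],
       [ 0.53896862,  0.49850292, -0.67897545],
       [ 0.00962496, -0.80966435, -0.58681429]]), array([1.00184598, 0.68059471, 0.67927779]))
{'K': array([[308.28266292,   0.        , 283.011218  ],
       [  0.        , 308.28266292, 207.12294447],
       [  0.        ,   0.        ,   1.        ]]), 'hand_eye': array([[ 1.02149133e-03, -9.61395302e-01, -2.75169092e-01,
         6.92215748e-02],
       [ 9.99999352e-01,  1.12048479e-03, -2.02559595e-04,
         1.04076682e-03],
       [ 5.03062624e-04, -2.75168707e-01,  9.61395824e-01,
        -1.26199842e-01],
       [ 0.00000000e+00,  0.00000000e+00,  0.00000000e+00,
         1.00000000e+00]])}
```

View pics/t0.png

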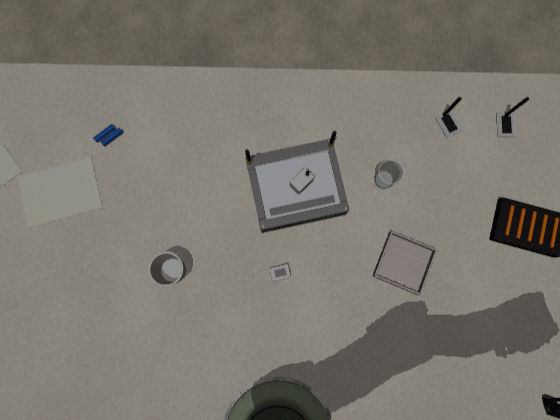

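View pics/s0.png

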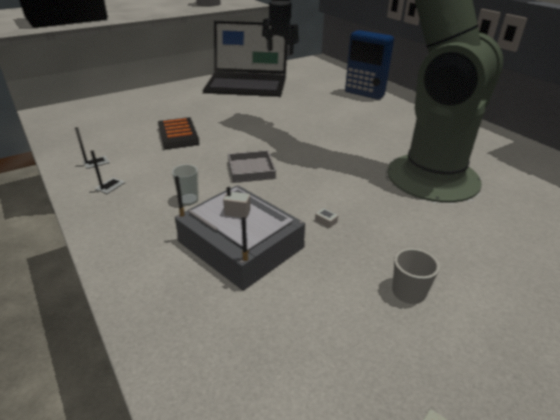

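Top view: gateway at about (300,187), node on the hatch at (302,180), tray on the right at (404,262), beaker (388,174), block (280,272), pot (168,268). The gateway is slightly yawed.

```bash
python3 - <<'E'
from h import *
c=cam("top"); im=cv2.imread("pics/t0.png")
for n,p,z in [("gwFL",(262,229),.075),("gwFR",(347,211),.075),("gwBL",(250,158),.075),("gwBR",(336,145),.075),("node",(302,180),.134),("tray",(404,262),.03),("block",(281,272),.026),("beaker",(388,174),.05),("pot",(168,268),.05)]:
    print(n,ray(c,p,z).round(3))
cv2.imwrite("pics/t0c.png",cv2.resize(im[120:310,230:450],None,fx=3.6,fy=3.1,interpolation=cv2.INTER_CUBIC))
E
```

```text
gwFL [0.521 0.054 0.075]
gwFR [ 0.573 -0.164  0.075]
gwBL [0.708 0.091 0.075]
gwBR [ 0.749 -0.135  0.075]
node [ 0.639 -0.045  0.134]
tray [ 0.447 -0.32   0.03 ]
block [0.414 0.003 0.026]
beaker [ 0.679 -0.277  0.05 ]
pot [0.417 0.296 0.05 ]
```

>>> drive_tool(
  deltas=[
    [3,4,5,0,0,0,-1],
    [6,8,9,0,0,0,-1],
    [9,12,12,0,0,0,-1],
    [12,16,15,0,0,0,-1],
    [15,20,15,0,0,0,-1],
    [18,24,15,0,0,0,-1],
    [21,28,15,0,0,0,-1],
    [24,32,15,0,0,0,-1],
    [27,36,15,0,0,0,-1],
    [30,40,15,0,0,0,-1],
    [33,44,15,0,0,0,-1],
    [36,48,15,0,0,0,-1],
  ],
)

```text
time: 1.3
tcp_pos: [0.5017, -0.1566, 0.3952]
orientation: [3.112, 0.427, -0.0]
force: [1.2, -1.4, 0.3]
grip_width: 0.0854
```

>>> drive_tool(
  deltas=[
    [3,4,0,0,0,0,-1],
    [3,7,0,0,0,0,-1],
    [3,7,0,0,0,0,-1],
    [3,7,0,0,0,0,-1],
  ],
)

```text
time: 1.7
tcp_pos: [0.5309, -0.0883, 0.395]
orientation: [3.112, 0.429, -0.001]
force: [0.2, 0.3, 0.2]
grip_width: 0.0854
```

```bash
python3 - <<'E'
from h import *
im,c=shot("wrist","w1.png"); o=r.get_obs(); print(o['time'],o['tcp_pos'],o['orientation'],o['force'],o['joints'])
np.savez("w1c.npz",K=c[0],R=c[1],p=c[2])
E
```

```text
1.75 [ 0.53071938 -0.08923852  0.39507233] [ 3.11217621e+00  4.26033185e-01 -7.66107746e-04] [-0.00969823 -0.53354879 -0.84293119] [ 0.34553596  0.27233204 -0.37122342  1.60164999  0.10227617  1.28719146
 -1.34062584]
```

View pics/w1.png

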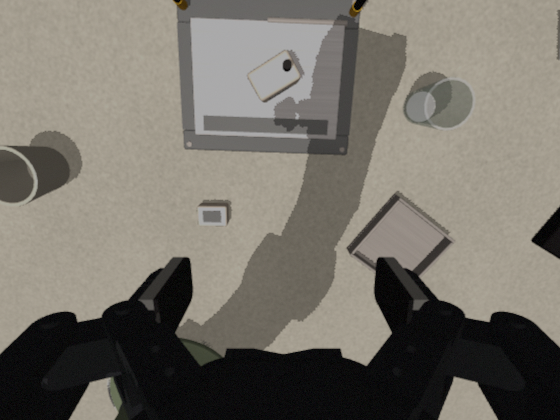

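Wrist view: box front corners (183,148),(347,153); hatch front edge near row 136; node top (248,74)–(301,74) with stub at (287,65); tray corners (399,195),(452,240),(348,248); beaker (440,104).

```bash
python3 - <<'E'
from h import *
d=np.load("w1c.npz"); c=(d['K'],d['R'],d['p']); im=cv2.imread("pics/w1.png")
print("cam",c[2])
for n,p,z in [("gwFL",(183,148),.075),("gwFR",(347,153),.075),("hFL",(194,135),.086),("hFR",(339,139),.086),("trayT",(399,195),.03),("trayR",(452,240),.03),("trayL",(348,248),.03),("stubtop",(287,65),.154),("block",(211,214),.026),("beaker",(449,103),.095)]:
    print(n,ray(c,p,z).round(4))
w=im[40:110,235:312].astype(int); hsv=cv2.cvtColor(im,cv2.COLOR_BGR2HSV)
print(im[75,270],im[95,262],im[60,220],im[92,285])
# node is warm (r>b); hatch neutral
m=((im[:,:,2].astype(int)-im[:,:,0])>8).astype(np.uint8); m[:40]=0;m[112:]=0;m[:,:235]=0;m[:,312:]=0
n,l,s,ct=cv2.connectedComponentsWithStats(m); print(s[1:],ct[1:])
cr=cv2.resize(im[40:115,225:315],None,fx=7,fy=7,interpolation=cv2.INTER_CUBIC); mm=cv2.resize(m[40:115,225:315]*255,None,fx=1,fy=1)
cv2.imwrite("pics/w1n.png",cr)
E
```

```text
cam [ 0.59784426 -0.07057205  0.52115795]
gwFL [0.5204 0.0561 0.075 ]
gwFR [ 0.5772 -0.1715  0.075 ]
hFL [0.5438 0.0417 0.086 ]
hFR [ 0.5928 -0.1521  0.086 ]
trayT [ 0.5337 -0.2859  0.03  ]
trayR [ 0.4843 -0.4025  0.03  ]
trayL [ 0.4221 -0.2362  0.03  ]
stubtop [ 0.6533 -0.0593  0.154 ]
block [0.4166 0.0044 0.026 ]
beaker [ 0.6759 -0.2744  0.095 ]
[171 170 170] [170 170 170] [169 169 169] [170 169 170]
[[247  50  54  52 468]
 [309 100   1   1   1]
 [304 104   1   1   1]
 [282 106   1   1   1]
 [283 109   1   1   1]
 [303 108   1   1   1]
 [281 110   1   1   1]
 [303 110   1   1   1]] [[275.65811966  76.22649573]
 [309.         100.        ]
 [304.         104.        ]
 [282.         106.        ]
 [283.         109.        ]
 [303.         108.        ]
 [281.         110.        ]
 [303.         110.        ]]
```

View pics/w1n.png

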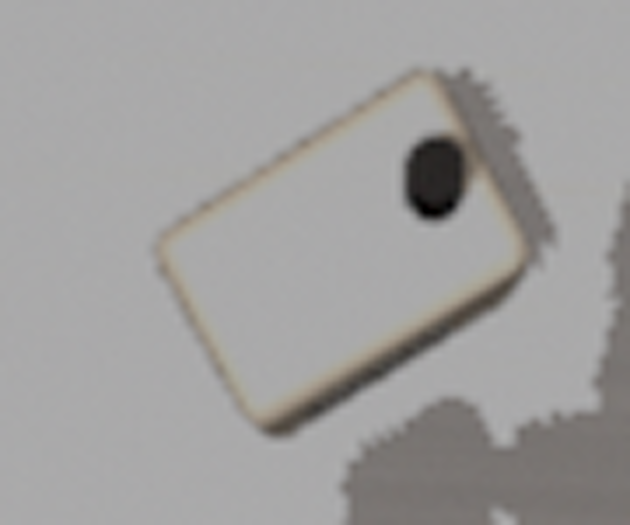

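```bash
cat >> h.py <<'E'
def rect(c,pts,z):
    P=np.array([ray(c,p,z)[:2] for p in pts]); (A,B,C,D)=P
    e=(B-A)+(C-D); return P.mean(0), np.degrees(np.arctan2(e[1],e[0])), np.linalg.norm(B-A),np.linalg.norm(C-B)
E
python3 - <<'E'
from h import *
d=np.load("w1c.npz"); c=(d['K'],d['R'],d['p'])
print(rect(c,[(247.9,75),(286.4,50),(300.3,76.4),(263.3,100)],.134))
FL,FR=ray(c,(183,148),.075)[:2],ray(c,(347,153),.075)[:2]
y=(FL-FR)/np.linalg.norm(FL-FR); x=np.array([y[1],-y[0]]); print("gw yaw",np.degrees(np.arctan2(x[1],x[0])),np.linalg.norm(FL-FR),"center",(FL+FR)/2+.1*x)
hl,hr=ray(c,(194,135),.086)[:2],ray(c,(339,139),.086)[:2]; print("hatch edge mid",(hl+hr)/2,(hl+hr)/2+.078*x, np.linalg.norm(hl-hr), np.degrees(np.arctan2(*(hl-hr)[::-1]))-90)
o=r.get_obs(); R=Ro.from_rotvec(o["orientation"]).as_matrix(); print("tool x yaw",np.degrees(np.arctan2(R[1,0],R[0,0])),o['tcp_pos'])
E
```

```text
(array([ 0.64146834, -0.0476343 ]), np.float64(-43.562108035758826), np.float64(0.05192586801993725), np.float64(0.03231006892877343))
gw yaw 14.018782954540757 0.23456575264328278 center [ 0.64579566 -0.03346275]
hatch edge mid [ 0.56830997 -0.05521686] [ 0.64398685 -0.03632215] 0.19989019705156855 14.200482031115385
tool x yaw 15.589805468228453 [ 0.53071938 -0.08923852  0.39507233]
```

>>> drive_tool(
  deltas=[
    [3,1,-2,0,0,8,-1],
    [6,2,-5,0,0,16,-1],
    [9,3,-8,0,0,24,-1],
    [11.1,4.2,-11,0,0,31,-1],
    [11.1,4.2,-14,0,0,31,-1],
    [11.1,4.2,-17,0,0,31,-1],
    [11.1,4.2,-20,0,0,31,-1],
    [11.1,4.2,-22,0,0,31,-1],
    [11.1,4.2,-22,0,0,31,-1],
    [11.1,4.2,-22,0,0,31,-1],
  ],
)

```text
time: 2.75
tcp_pos: [0.6421, -0.0476, 0.1758]
orientation: [2.886, 1.241, -0.0]
force: [0.1, -0.0, -0.0]
grip_width: 0.0854
```

```bash
python3 - <<'E'
from h import *
im,c=shot("wrist","w2.png"); o=r.get_obs(); print(o['time'],o['tcp_pos'],o['orientation'],o['force'])
for p in [(.6415,-.0476,.134)]: print(proj(c,p))
g=o['tcp_pos'];print(proj(c,[g[0],g[1],.134]))
E
```

```text
2.8 [ 0.64246794 -0.04727924  0.17643146] [2.88507166e+00 1.24142472e+00 1.66984804e-03] [-0.3235003  -0.45072816  0.99118567]
[281.31665529 241.87647527]
[282.14021648 240.44760779]
```

View pics/w2.png

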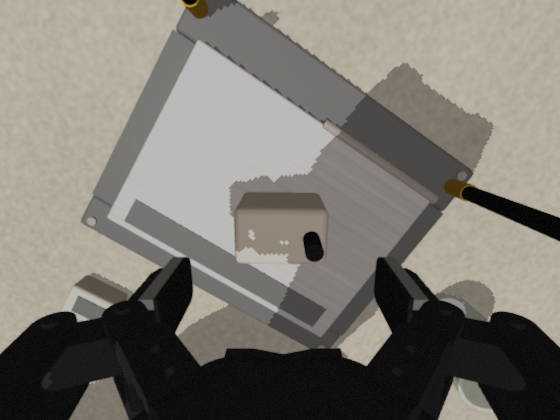

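Node is centred between the fingers (top face 236–327 px, midpoint 281, rows 209–263). Descend and grip.

>>> drive_tool(
  deltas=[
    [0,0,-3,0,0,0,-1],
    [0,0,-5.5,0,0,0,-1],
    [0,0,-7,0,0,0,-1],
    [0,0,-7,0,0,0,-1],
    [0,0,-7,0,0,0,0],
    [0,0,-7,0,0,0,0.3],
    [0,0,-7,0,0,0,0.6],
    [0,0,-7,0,0,0,0.6],
    [0,0,-7,0,0,0,0.6],
  ],
  newtons=25,
)

```text
time: 3.7
tcp_pos: [0.6427, -0.0464, 0.1066]
orientation: [2.884, 1.243, 0.003]
force: [-0.0, 0.6, 6.0]
grip_width: 0.0555
```

>>> drive_tool(
  deltas=[
    [0,0,1,0,0,0,0.6],
    [0,0,3,0,0,0,0.6],
    [0,0,6,0,0,0,0.6],
    [0,0,10,0,0,0,0.6],
  ],
)

```text
time: 4.1
tcp_pos: [0.6412, -0.0464, 0.2061]
orientation: [-2.884, -1.243, 0.003]
force: [-0.2, 0.3, 0.1]
grip_width: 0.0558
```

```bash
python3 - <<'E'
from h import *
b,_=shot("scene","s1.png"); a=cv2.imread("pics/s0.png")
cv2.imwrite("pics/s1c.png",np.hstack([cv2.resize(x[160:290,165:315],None,fx=2.6,fy=2.6,interpolation=cv2.INTER_CUBIC) for x in(a,b)]))
E
```

```text
(no output)
```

View pics/s1c.png

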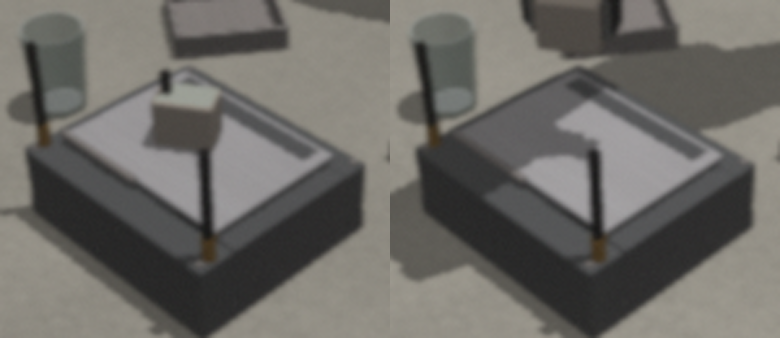

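Hatch still shut, node held clear. Carry the node to the bare bench at about (0.60, 0.22).

>>> drive_tool(
  deltas=[
    [-0.5,3,0,0,0,0,0.6],
    [-1,7,0,0,0,0,0.6],
    [-2,11,0,0,0,0,0.6],
    [-3,15,0,0,0,0,0.6],
    [-4,19,0,0,0,0,0.6],
    [-4,23,0,0,0,0,0.6],
    [-4,26,-1,0,0,0,0.6],
    [-4,26.6,-4,0,0,0,0.6],
    [-4,26.6,-8,0,0,0,0.6],
    [-4,26.6,-12,0,0,0,0.6],
    [-4,26.6,-15,0,0,0,0.6],
    [-4,26.6,-16.5,0,0,0,0.6],
  ],
)

```text
time: 5.35
tcp_pos: [0.6011, 0.2193, 0.0383]
orientation: [-2.885, -1.244, 0.004]
force: [-0.0, -0.4, 0.4]
grip_width: 0.0558
```

>>> drive_tool(
  deltas=[
    [0,0,-0.5,0,0,0,0.6],
    [0,0,-1,0,0,0,0.6],
    [0,0,-1.4,0,0,0,0.6],
    [0,0,-1.6,0,0,0,0.6],
    [0,0,-1.7,0,0,0,0.6],
    [0,0,-1.7,0,0,0,0.6],
  ],
)

```text
time: 5.95
tcp_pos: [0.6022, 0.2196, 0.0236]
orientation: [2.885, 1.243, 0.001]
force: [0.0, -0.3, -0.8]
grip_width: 0.056
```

>>> drive_tool(
  deltas=[
    [0,0,-0.1,0,0,0,0.6],
    [0,0,-0.2,0,0,0,0.6],
    [0,0,-0.2,0,0,0,0.6],
    [0,0,-0.2,0,0,0,0.6],
  ],
)

```text
time: 6.35
tcp_pos: [0.602, 0.2196, 0.0212]
orientation: [-2.885, -1.243, 0.0]
force: [-0.2, 0.9, -0.6]
grip_width: 0.0557
```

>>> drive_tool(
  deltas=[
    [0,0,-0.1,0,0,0,0.6],
    [0,0,-0.1,0,0,0,0.6],
    [0,0,-0.1,0,0,0,0.6],
  ],
)

```text
time: 6.65
tcp_pos: [0.6021, 0.2197, 0.0208]
orientation: [2.885, 1.243, 0.0]
force: [-3.5, -1.2, 8.9]
grip_width: 0.0558
```

>>> drive_tool(
  deltas=[
    [0,0,0.1,0,0,0,0.3],
    [0,0,0.1,0,0,0,0],
    [0,0,0.1,0,0,0,-0.6],
    [0,0,0.1,0,0,0,-1],
    [0,0,0.1,0,0,0,-1],
    [0,0,0.1,0,0,0,-1],
    [0,0,2,0,0,0,-1],
    [0,0,5,0,0,0,-1],
    [0,0,9,0,0,0,-1],
    [0,0,13,0,0,0,-1],
    [0,0,17,0,0,0,-1],
    [0,0,20,0,0,0,-1],
  ],
)

```text
time: 7.85
tcp_pos: [0.6022, 0.2198, 0.2229]
orientation: [-2.885, -1.243, -0.003]
force: [1.4, -0.2, -0.5]
grip_width: 0.0854
```

>>> drive_tool(
  deltas=[
    [0,-3,0,0,0,-8,-0.5],
    [-0.5,-7,0,0,0,-16,0],
    [-1,-11,0,0,0,-24,0.5],
    [-2,-15,0,0,0,-32.6,1],
    [-2.5,-19,0,0,0,-32.6,1],
    [-2.5,-23,0,0,0,-32.6,1],
    [-2.5,-26,-2,0,0,-32.6,1],
    [-2.5,-27.2,-5,0,0,-32.6,1],
    [-2.5,-27.2,-9,0,0,-32.6,1],
    [-2.5,-27.2,-10,0,0,-32.6,1],
    [-2.5,-27.2,-10,0,0,-32.6,1],
  ],
)

```text
time: 8.95
tcp_pos: [0.5764, -0.0519, 0.1194]
orientation: [-3.117, -0.385, 0.004]
force: [1.2, 0.2, 0.8]
grip_width: -0.0001
```

```bash
python3 - <<'E'
from h import *
im,c=shot("wrist","w3.png"); b,_=shot("scene","s3.png"); o=r.get_obs(); print(o['time'],o['tcp_pos'],o['force'],o['grip_width'])
cv2.imwrite("pics/c3.png",np.hstack([im[:,60:460],cv2.resize(b[120:330,150:350],(400,420),interpolation=cv2.INTER_CUBIC)]))
E
```

```text
9.05 [ 0.57773361 -0.05186829  0.12161593] [0.06838777 0.07843714 0.42228026] -4.931183228706728e-05
```

View pics/c3.png

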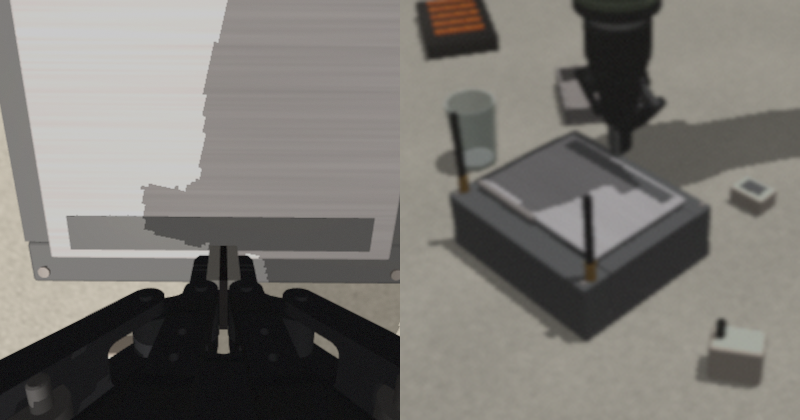

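Node stands on the bench; the shut fingers are over the middle of the hatch's front edge. Press.

>>> drive_tool(
  deltas=[
    [0,0,-1,0,0,0,1],
    [0,0,-1.8,0,0,0,1],
    [0,0,-2.1,0,0,0,1],
    [0,0,-2.3,0,0,0,1],
    [0,0,-2.3,0,0,0,1],
  ],
)

```text
time: 9.55
tcp_pos: [0.5769, -0.0524, 0.0972]
orientation: [-3.118, -0.384, 0.0]
force: [-2.6, 0.0, 3.2]
grip_width: 0.0001
```

>>> drive_tool(
  deltas=[
    [0,0,-0.1,0,0,0,1],
    [0,0,-0.15,0,0,0,1],
    [0,0,-0.15,0,0,0,1],
  ],
)

```text
time: 9.85
tcp_pos: [0.5769, -0.0524, 0.0958]
orientation: [-3.118, -0.384, 0.0]
force: [-2.4, 0.8, 3.3]
grip_width: -0.0001
```

>>> drive_tool(
  deltas=[
    [0,0,3,0,0,0,1],
    [-1,-0.2,7,0,0,0,1],
    [-4,-1,11,0,0,0,1],
    [-8,-2,13,0,0,0,1],
    [-12,-3,13,0,0,0,1],
    [-12,-3,13,0,0,0,1],
    [-12,-3,13,0,0,0,1],
    [-12,-3,13,0,0,0,1],
  ],
)

```text
time: 10.65
tcp_pos: [0.4579, -0.0822, 0.2258]
orientation: [-3.118, -0.384, -0.001]
force: [0.0, -0.5, 0.3]
grip_width: 0.0002
```

```bash
python3 - <<'E'
from h import *
b,_=shot("scene","s4.png"); o=r.get_obs(); print(o['time'],o['tcp_pos'],o['orientation'],o['joints'],o['grip_width'])
cv2.imwrite("pics/c4.png",cv2.resize(b[90:330,130:400],None,fx=2.2,fy=2.2,interpolation=cv2.INTER_CUBIC))
# plan: tool x yaw 14; tilt about gateway -y; print tcp waypoints relative to now
C=np.array([.645,-.035]);ps=np.radians(14);ex=np.array([np.cos(ps),np.sin(ps)])
t=np.radians(60)
def tcp(gx,gz): # tip pos -> tcp
    gx-=.014*np.sin(t); gz+=.014*np.cos(t); return np.r_[C+ex*gx,gz]
def cont(th,rad=.122,off=.014): # tip
    return .066-rad*np.cos(th)-off*np.sin(th), .083+rad*np.sin(th)-off*np.cos(th)
for n,p in [("out",(-.13,.112)),("in",(-.05,.112))]: print(n,((tcp(*p)-o['tcp_pos'])*100).round(1))
for th in (.42,.6,.8,1.,1.2,1.4,1.6,1.7,1.8): print(th,np.round(cont(th),3),((tcp(*cont(th))-o['tcp_pos'])*100).round(1))
print("tilt axis",-60*np.array([-np.sin(ps),np.cos(ps)]))
E
```

```text
10.7 [ 0.45784662 -0.08202508  0.22554736] [-3.11758278e+00 -3.84511253e-01 -4.75092896e-04] [ 0.33090469  0.31087849 -0.34345223  2.01438534  0.1384616   0.83796032
 -1.41555988] 1.405517022974495e-05
out [  4.9   1.3 -10.7]
in [ 12.7   3.2 -10.7]
0.42 [-0.051  0.12 ] [12.6  3.2 -9.9]
0.6 [-0.043  0.14 ] [13.4  3.4 -7.8]
0.8 [-0.029  0.161] [14.7  3.7 -5.8]
1.0 [-0.012  0.178] [16.4  4.1 -4. ]
1.2 [0.009 0.192] [18.4  4.6 -2.7]
1.4 [0.031 0.201] [20.6  5.2 -1.8]
1.6 [0.056 0.205] [22.9  5.8 -1.3]
1.7 [0.068 0.206] [24.1  6.1 -1.3]
1.8 [0.08  0.205] [25.3  6.3 -1.4]
tilt axis [ 14.51531374 -58.21774358]
```

View pics/c4.png

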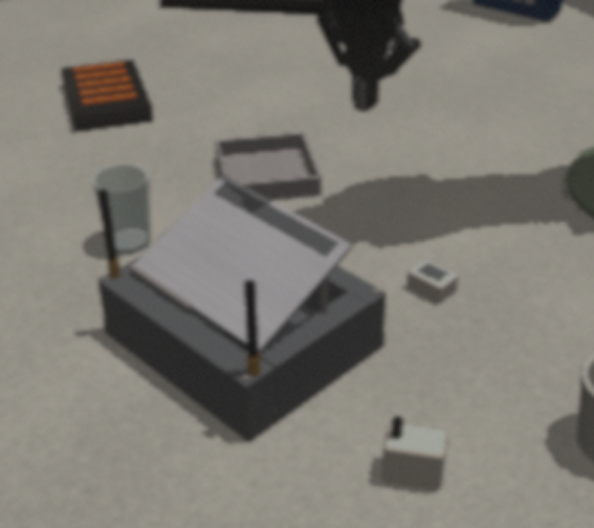

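Hatch popped ajar, node upright. A steep forward tilt would run j6 to its limit, so I'll use a 20° tilt and push along the edge's arc.

```bash
cat > plan.py <<'E'
from h import *
import sys
o=r.get_obs(); C=np.array([.645,-.035]);ps=np.radians(14);ex=np.array([np.cos(ps),np.sin(ps)]); t=np.radians(20)
def d(gx,gz): return ((np.r_[C+ex*(gx-.014*np.sin(t)),gz+.014*np.cos(t)]-o['tcp_pos'])*100).round(1)
print("out",d(-.115,.107),"in",d(-.07,.107))
for th in (.42,.5,.6,.7,.8,.9,1.,1.1,1.2,1.3,1.4,1.5,1.6,1.7,1.75,1.8):
    if th<=1.2: p=(.066-.144*np.cos(th)+0.002, .083+.144*np.sin(th)-.035)
    else: p=(.066-.114*np.cos(th)-.013*np.sin(th), .083+.114*np.sin(th)-.013*np.cos(th))
    print(th,np.round(p,3),d(*p))
E
python3 plan.py
```

```text
out [  7.1   1.8 -10.5] in [ 11.5   2.9 -10.5]
0.42 [-0.063  0.107] [ 12.1   3.1 -10.6]
0.5 [-0.058  0.117] [12.6  3.2 -9.5]
0.6 [-0.051  0.129] [13.3  3.4 -8.3]
0.7 [-0.042  0.141] [14.2  3.6 -7.2]
0.8 [-0.032  0.151] [15.1  3.8 -6.1]
0.9 [-0.022  0.161] [16.2  4.1 -5.2]
1.0 [-0.01   0.169] [17.3  4.3 -4.3]
1.1 [0.003 0.176] [18.5  4.7 -3.6]
1.2 [0.016 0.182] [19.8  5.  -3. ]
1.3 [0.023 0.189] [20.5  5.1 -2.3]
1.4 [0.034 0.193] [21.5  5.4 -1.9]
1.5 [0.045 0.196] [22.6  5.7 -1.7]
1.6 [0.056 0.197] [23.7  5.9 -1.5]
1.7 [0.068 0.198] [24.8  6.2 -1.5]
1.75 [0.074 0.197] [25.4  6.4 -1.5]
1.8 [0.079 0.197] [25.9  6.5 -1.5]
```

>>> drive_tool(
  deltas=[
    [0,0,0,1.5,-6,0,1],
    [0,0,0,3,-12,0,1],
    [0,0,0,4.8,-19.4,0,1],
    [0,0,0,4.8,-19.4,0,1],
    [0,0,0,4.8,-19.4,0,1],
  ],
)

```text
time: 11.2
tcp_pos: [0.4572, -0.0826, 0.2256]
orientation: [-3.031, -0.372, -0.531]
force: [2.1, -0.2, 0.7]
grip_width: 0.0
```

```bash
python3 plan.py; python3 -c "
from h import *
o=r.get_obs();print(o['tcp_pos'],Ro.from_rotvec(o['orientation']).as_matrix()[:,2],o['joints'])"
```

```text
out [  7.2   1.9 -10.5] in [ 11.5   3.  -10.5]
0.42 [-0.063  0.107] [ 12.2   3.1 -10.6]
0.5 [-0.058  0.117] [12.7  3.2 -9.5]
0.6 [-0.051  0.129] [13.4  3.4 -8.3]
0.7 [-0.042  0.141] [14.2  3.6 -7.2]
0.8 [-0.032  0.151] [15.2  3.9 -6.1]
0.9 [-0.022  0.161] [16.2  4.1 -5.2]
1.0 [-0.01   0.169] [17.4  4.4 -4.3]
1.1 [0.003 0.176] [18.6  4.7 -3.6]
1.2 [0.016 0.182] [19.9  5.  -3. ]
1.3 [0.023 0.189] [20.5  5.2 -2.3]
1.4 [0.034 0.193] [21.6  5.5 -1.9]
1.5 [0.045 0.196] [22.7  5.7 -1.7]
1.6 [0.056 0.197] [23.8  6.  -1.5]
1.7 [0.068 0.198] [24.9  6.3 -1.5]
1.75 [0.074 0.197] [25.5  6.4 -1.5]
1.8 [0.079 0.197] [26.   6.6 -1.6]
[ 0.45718027 -0.08262274  0.2256354 ] [ 0.33012327  0.08221683 -0.94035048] [ 0.5359672   0.19850515 -0.4488564   2.24395712 -0.0842679   0.39279844
 -1.14531806]
```

>>> drive_tool(
  deltas=[
    [2,0.5,-3,0,0,0,1],
    [4,1,-6,0,0,0,1],
    [6,1.5,-9,0,0,0,1],
    [7.2,1.9,-10.5,0,0,0,1],
    [9,2.4,-10.5,0,0,0,1],
    [10.5,2.7,-10.5,0,0,0,1],
    [11.5,3,-10.5,0,0,0,1],
    [11.5,3,-10.5,0,0,0,1],
  ],
)

```text
time: 12.0
tcp_pos: [0.5734, -0.0512, 0.1204]
orientation: [-3.03, -0.375, -0.533]
force: [0.3, -0.5, 0.2]
grip_width: 0.0003
```

>>> drive_tool(
  deltas=[
    [0.7,0.1,0,0,0,0,1],
    [1.2,0.2,1,0,0,0,1],
    [1.9,0.4,2.2,0,0,0,1],
    [2.7,0.6,3.3,0,0,0,1],
    [3.7,0.9,4.4,0,0,0,1],
    [4.7,1.1,5.3,0,0,0,1],
    [4.7,1.1,5.3,0,0,0,1],
  ],
)

```text
time: 12.7
tcp_pos: [0.6201, -0.0413, 0.1749]
orientation: [-3.031, -0.373, -0.537]
force: [-0.8, -0.1, -0.6]
grip_width: 0.0006
```

```bash
python3 - <<'E'
from h import *
b,_=shot("scene","s5.png"); w,_=shot("wrist","w5.png"); o=r.get_obs(); print(o['time'],o['tcp_pos'],o['force'])
cv2.imwrite("pics/c5.png",np.hstack([cv2.resize(b[90:300,130:330],(400,420),interpolation=cv2.INTER_CUBIC),w[:,80:480]]))
E
```

```text
12.8 [ 0.61833906 -0.04172435  0.17335397] [-0.76159261 -0.62442737  0.1918238 ]
```

View pics/c5.png

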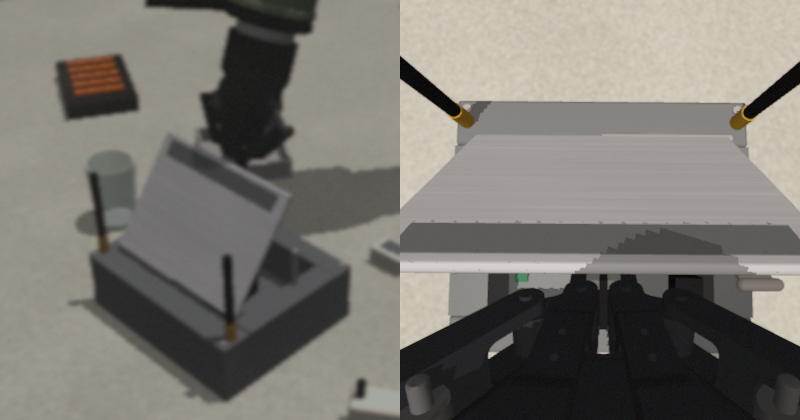

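Hatch is swung to roughly 0.9 rad with the fingers under its edge. Continue along the arc.

>>> drive_tool(
  deltas=[
    [1.2,0.3,0.9,0,0,0,1],
    [2.4,0.6,1.6,0,0,0,1],
    [3.7,0.9,2.2,0,0,0,1],
    [4.3,1.1,2.9,0,0,0,1],
    [5.4,1.4,3.3,0,0,0,1],
    [6.5,1.6,3.5,0,0,0,1],
    [7.6,1.9,3.7,0,0,0,1],
    [8.7,2.2,3.7,0,0,0,1],
    [9.3,2.3,3.7,0,0,0,1],
    [9.8,2.5,3.7,0,0,0,1],
    [9.8,2.5,3.7,0,0,0,1],
  ],
)

```text
time: 13.9
tcp_pos: [0.7171, -0.0161, 0.2104]
orientation: [-3.031, -0.373, -0.534]
force: [-0.3, 0.3, 0.1]
grip_width: 0.0001
```

>>> drive_tool(
  deltas=[
    [-3,-0.8,0,0,0,0,1],
    [-7,-1.7,0,0,0,0,1],
    [-11,-2.7,3,-1.5,6,0,0],
    [-14,-3.5,6,-3,12,0,-1],
    [-16,-4,9,-4.8,19.4,0,-1],
    [-16,-4,10,-4.8,19.4,0,-1],
    [-16,-4,10,-4.8,19.4,0,-1],
    [-16,-4,10,-4.8,19.4,0,-1],
  ],
)

```text
time: 14.7
tcp_pos: [0.5567, -0.0565, 0.31]
orientation: [3.118, 0.383, 0.0]
force: [-0.4, -0.1, -0.7]
grip_width: 0.0848
```

```bash
python3 - <<'E'
from h import *
w,c=shot("wrist","w6.png"); o=r.get_obs(); print(o['time'],o['tcp_pos'],o['orientation'],o['force']); np.savez("w6c.npz",K=c[0],R=c[1],p=c[2])
E
```

```text
14.75 [ 0.55649056 -0.05655047  0.30966259] [-3.11793270e+00 -3.83367126e-01  9.65230827e-04] [ 0.29598087 -0.17346003 -1.1537009 ]
```

View pics/w6.png

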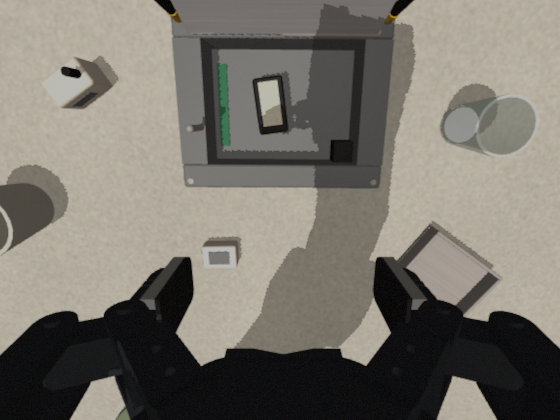

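Hatch open at its stop; pack in the bay at about (270,104) with a light label; green board at column 225; tray corners (433,222),(499,275); node upright at (72,85).

```bash
python3 - <<'E'
from h import *
d=np.load("w6c.npz"); c=(d['K'],d['R'],d['p']); im=cv2.imread("pics/w6.png")
g=cv2.cvtColor(im,cv2.COLOR_BGR2GRAY); print(g[104,270],g[110,300],g[78,262],g[60,262])
lab=(g>120).astype(np.uint8); lab[:68]=0;lab[140:]=0;lab[:,:245]=0;lab[:,295:]=0
rc=cv2.minAreaRect(cv2.findNonZero(lab)); b=cv2.boxPoints(rc); print("label",rc,b)
P=np.array([ray(c,p,.07)[:2] for p in b]); print("label ctr",P.mean(0)); e=P[1]-P[0];f=P[2]-P[1]
print(np.linalg.norm(e),np.degrees(np.arctan2(e[1],e[0])),np.linalg.norm(f),np.degrees(np.arctan2(f[1],f[0])))
blk=(g<30).astype(np.uint8); m=np.zeros_like(blk); m[68:140,247:295]=1
n,l,s,ct=cv2.connectedComponentsWithStats((blk|lab)*m); i=1+np.argmax(s[1:,4]); print(s[i])
rc=cv2.minAreaRect(cv2.findNonZero((l==i).astype(np.uint8))); b=cv2.boxPoints(rc); print("pack",rc,b)
print(rect(c,b,.07))
for n,p,z in[("green",(229,105),.05),("gwFL",(187,187),.075),("gwFR",(380,186),.075),("trayT",(433,222),.03),("trayR",(499,275),.03)]: print(n,ray(c,p,z).round(3))
o=c[2];print(o)
E
```

```text
184 79 25 121
label ((269.5, 103.5), (71.0, 49.0), 90.0) [[245.  68.]
 [294.  68.]
 [294. 139.]
 [245. 139.]]
label ctr [ 0.63546675 -0.02200377]
0.053621092998676415 -75.92316383135308 0.07600707754804724 -165.35757506213898
[ 247   68   48   72 1142]
pack ((270.5, 103.49998474121094), (46.99999237060547, 70.99998474121094), -0.0) [[247.      138.99997]
 [247.       67.99999]
 [294.       68.     ]
 [294.      138.99997]]
(array([ 0.63574125, -0.02309816]), np.float64(13.44129686562253), np.float64(0.07604776686047067), np.float64(0.05143233089090341))
green [0.624 0.026 0.05 ]
gwFL [0.52  0.052 0.075]
gwFR [ 0.578 -0.172  0.075]
trayT [ 0.541 -0.276  0.03 ]
trayR [ 0.488 -0.4    0.03 ]
[ 0.62409005 -0.04075286  0.43620199]
```

```bash
python3 - <<'E'
from h import *
d=np.load("w6c.npz"); c=(d['K'],d['R'],d['p']); im=cv2.imread("pics/w6.png")
g=cv2.cvtColor(im,cv2.COLOR_BGR2GRAY)
for nm,mk in (("label",g>150),("black",g<55)):
    m=mk.astype(np.uint8); m[:66]=0;m[142:]=0;m[:,:240]=0;m[:,300:]=0
    n,l,s,ct=cv2.connectedComponentsWithStats(m); i=1+np.argmax(s[1:,4]); q=cv2.convexHull(cv2.findNonZero((l==i).astype(np.uint8)))
    rc=cv2.minAreaRect(q); b=cv2.boxPoints(rc); P=np.array([ray(c,p,.07)[:2] for p in b])
    e=P[1]-P[0];f=P[2]-P[1]; print(nm,s[i],rc,P.mean(0).round(4),np.linalg.norm(e),np.degrees(np.arctan2(e[1],e[0])),np.linalg.norm(f),np.degrees(np.arctan2(f[1],f[0])))
E
```

```text
label [258  80  22  36 541] ((269.26995849609375, 97.39000701904297), (33.09259796142578, 19.374725341796875), 81.8698959350586) [ 0.6426 -0.0201] 0.02144268439181707 -68.35947044521869 0.03498090763586559 -157.51149084822376
black [253  75  35  59 663] ((270.510009765625, 104.57000732421875), (56.70996856689453, 29.415645599365234), 81.8698959350586) [ 0.6351 -0.0234] 0.03243316789167676 -68.38804318647254 0.06066774561441709 -157.24732531411146
```

>>> drive_tool(
  deltas=[
    [4,1.7,-2,0,0,4,-0.35],
    [7.9,3.3,-5,0,0,8,-0.35],
    [7.9,3.3,-9,0,0,8,-0.35],
    [7.9,3.3,-13,0,0,8,-0.35],
    [7.9,3.3,-17,0,0,8,-0.35],
    [7.9,3.3,-19,0,0,8,-0.35],
    [7.9,3.3,-19,0,0,8,-0.35],
    [7.9,3.3,-19,0,0,8,-0.35],
  ],
)

```text
time: 15.55
tcp_pos: [0.6358, -0.0233, 0.1207]
orientation: [-3.083, -0.6, 0.001]
force: [-0.2, 0.2, 1.3]
grip_width: 0.0576
```

```bash
python3 - <<'E'
from h import *
w,c=shot("wrist","w7.png"); o=r.get_obs(); print(o['time'],o['tcp_pos'],o['orientation'],o['force'],o['grip_width'])
g=o['tcp_pos'];print(proj(c,[g[0],g[1],.07]),proj(c,[.635,-.023,.07]))
E
```

```text
15.6 [ 0.63634844 -0.02333321  0.12159723] [-3.08369267e+00 -6.00151623e-01 -1.69024213e-03] [-0.38137372  0.17903344  0.11240022] 0.05800273556037499
[281.82712426 235.35618271] [280.50034899 237.06968768]
```

View pics/w7.png

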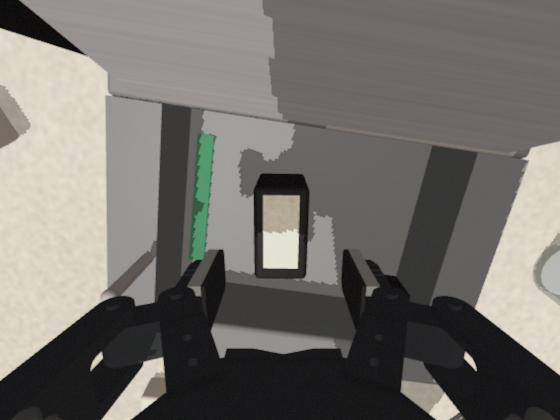

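Pack centred between the fingers (255–308 px, mid 281; rows 190–277), board clear. Descend and grip.

>>> drive_tool(
  deltas=[
    [0,0,-3,0,0,0,-0.35],
    [0,0,-5,0,0,0,-0.35],
    [0,0,-6.5,0,0,0,-0.35],
    [0,0,-7.2,0,0,0,-0.35],
    [0,0,-7.2,0,0,0,-0.35],
    [0,0,-7.2,0,0,0,0.2],
    [0,0,-7.2,0,0,0,0.6],
    [0,0,-7.2,0,0,0,0.6],
    [0,0,-7.2,0,0,0,0.6],
  ],
  newtons=40,
)

```text
time: 16.5
tcp_pos: [0.6367, -0.0233, 0.0499]
orientation: [3.083, 0.6, 0.003]
force: [-1.3, -0.1, 7.0]
grip_width: 0.0338
```

>>> drive_tool(
  deltas=[
    [0,0,1,0,0,0,0.6],
    [0,0,3,0,0,0,0.6],
    [0,0,6,0,0,0,0.6],
    [0,0,10,0,0,0,0.6],
    [0,0,14,0,0,0,0.6],
    [0,0,14,0,0,0,0.6],
    [0,0,14,0,0,0,0.6],
  ],
)

```text
time: 17.2
tcp_pos: [0.6362, -0.0236, 0.19]
orientation: [3.083, 0.6, 0.003]
force: [-0.3, -0.1, -4.0]
grip_width: 0.0331
```

>>> drive_tool(
  deltas=[
    [-2,-1,1,0,0,0,0.6],
    [-5,-4,1,0,0,5,0.6],
    [-8,-7.5,1,0,0,11,0.6],
    [-11,-11,1,0,0,17,0.6],
    [-14,-14.5,1,0,0,23,0.6],
    [-16,-18,1,0,0,29,0.6],
    [-17.5,-22,0,0,0,35,0.6],
    [-18.4,-26,0,0,0,41,0.6],
    [-18.4,-29.3,-2,0,0,45,0.6],
    [-18.4,-29.3,-5,0,0,45,0.6],
    [-18.4,-29.3,-8,0,0,45,0.6],
    [-18.4,-29.3,-8,0,0,45,0.6],
  ],
)

```text
time: 18.4
tcp_pos: [0.4496, -0.3152, 0.1048]
orientation: [-2.614, -1.731, 0.004]
force: [-0.6, 1.0, -2.5]
grip_width: 0.0335
```

```bash
python3 - <<'E'
from h import *
w,c=shot("wrist","w8.png"); o=r.get_obs(); print(o['time'],o['tcp_pos'],o['orientation'],o['force'],o['grip_width'],o['joints'])
cv2.imwrite("pics/c8.png",w)
for a in (-23,67): pass
th=np.radians(67);C=np.array([.452,-.317]);u=np.array([np.cos(th),np.sin(th)]);v=np.array([-u[1],u[0]])
for s,t in((1,1),(1,-1),(-1,-1),(-1,1)): print(proj(c,np.r_[C+.065*(s*u+t*v),.03]).round())
E
```

```text
18.45 [ 0.45082845 -0.31546335  0.1071383 ] [-2.61537382e+00 -1.73298665e+00  2.21808444e-03] [-0.36877989  0.43429469 -1.87663566] 0.03301834752246453 [ 0.87347538  0.64143756 -0.51634439  1.88609225  0.45375769  0.73675367
 -0.30179685]
[186. 126.]
[392. 127.]
[375. 307.]
[200. 306.]
```

View pics/c8.png

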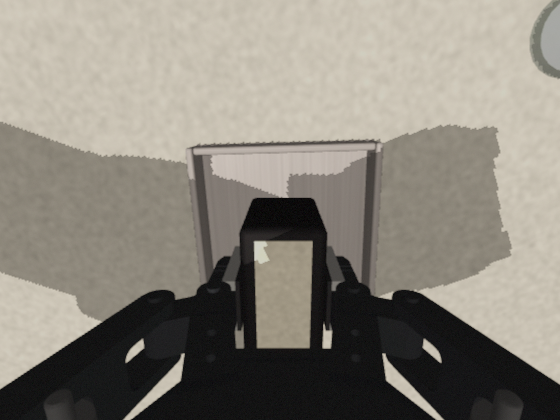

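Far tray edge spans (190,147)–(381,143), about 10 mm nearer than predicted; pack upright in the grip. Shift slightly and lower.

>>> drive_tool(
  deltas=[
    [-0.3,-0.7,0,0,0,0,0.6],
    [-0.3,-0.7,-2,0,0,0,0.6],
    [-0.3,-0.7,-4,0,0,0,0.6],
    [-0.3,-0.7,-5.5,0,0,0,0.6],
    [-0.3,-0.7,-6.2,0,0,0,0.6],
    [-0.3,-0.7,-6.5,0,0,0,0.6],
    [-0.3,-0.7,-6.7,0,0,0,0.6],
    [-0.3,-0.7,-6.7,0,0,0,0.6],
  ],
)

```text
time: 19.25
tcp_pos: [0.4492, -0.3235, 0.0421]
orientation: [2.619, 1.734, 0.0]
force: [-0.8, -0.0, -1.5]
grip_width: 0.0332
```

>>> drive_tool(
  deltas=[
    [0,0,-0.1,0,0,0,0.6],
    [0,0,-0.2,0,0,0,0.6],
    [0,0,-0.3,0,0,0,0.6],
    [0,0,-0.3,0,0,0,0.6],
  ],
)

```text
time: 19.65
tcp_pos: [0.4489, -0.3234, 0.0387]
orientation: [-2.619, -1.734, 0.0]
force: [0.5, -0.4, -3.3]
grip_width: 0.0336
```

>>> drive_tool(
  deltas=[
    [0,0,-0.1,0,0,0,0.6],
    [0,0,-0.2,0,0,0,0.6],
    [0,0,-0.3,0,0,0,0.6],
    [0,0,-0.3,0,0,0,0.6],
  ],
)

```text
time: 20.05
tcp_pos: [0.4489, -0.3234, 0.0355]
orientation: [-2.619, -1.734, 0.0]
force: [-0.2, -0.0, -2.3]
grip_width: 0.0339
```

>>> drive_tool(
  deltas=[
    [0,0,-0.1,0,0,0,0.6],
    [0,0,-0.1,0,0,0,0.6],
    [0,0,-0.1,0,0,0,0.6],
  ],
)

```text
time: 20.35
tcp_pos: [0.449, -0.3234, 0.0349]
orientation: [2.619, 1.735, -0.0]
force: [-1.2, 1.3, 3.7]
grip_width: 0.0337
```

Contact with the tray floor (force turned upward). Release to a partial opening, then rise.

>>> drive_tool(
  deltas=[
    [0,0,0,0,0,0,0.1],
    [0,0,0,0,0,0,-0.2],
    [0,0,0,0,0,0,-0.35],
    [0,0,0,0,0,0,-0.35],
    [0,0,0,0,0,0,-0.35],
    [0,0,1.5,0,0,0,-0.35],
    [0,0,4,0,0,0,-0.35],
    [0,0,8,0,0,0,-0.35],
    [0,0,12,0,0,0,-0.35],
    [0,0,16,0,0,0,-0.35],
    [0,0,20,0,0,0,-0.35],
    [-1,1,24,0,0,0,-0.35],
  ],
)

```text
time: 21.55
tcp_pos: [0.4392, -0.3135, 0.2774]
orientation: [2.619, 1.734, 0.001]
force: [-0.5, -0.4, -0.8]
grip_width: 0.0577
```

```bash
python3 - <<'E'
from h import *
w,c=shot("wrist","w9.png"); b,_=shot("scene","s9.png"); o=r.get_obs(); print(o['time'],o['tcp_pos'],o['force'],o['grip_width'])
cv2.imwrite("pics/c9.png",np.hstack([w[:,80:480],cv2.resize(b[90:300,130:330],(400,420),interpolation=cv2.INTER_CUBIC)]))
E
```

```text
21.65 [ 0.43988586 -0.31297318  0.28059589] [ 0.84226495 -0.53276203  0.4677839 ] 0.05759629762261431
```

Viewer is exhausted; verify numerically with masks.

```bash
python3 - <<'E'
from h import *
im=cv2.imread("pics/w9.png"); o=r.get_obs(); c=cam("wrist",o); g=cv2.cvtColor(im,cv2.COLOR_BGR2GRAY)
p=proj(c,[.449,-.3234,.055]); print("expected pack px",p)
x,y=p.astype(int); m=np.zeros_like(g); m[y-60:y+60,x-50:x+50]=1
k=((g<50)&(m>0)).astype(np.uint8); n,l,s,ct=cv2.connectedComponentsWithStats(k)
for i in np.argsort(-s[1:,4])[:2]+1:
    rc=cv2.minAreaRect(cv2.findNonZero((l==i).astype(np.uint8))); b=cv2.boxPoints(rc); P=np.array([ray(c,q,.055)[:2] for q in b]); e=np.linalg.norm(np.diff(P,axis=0),axis=1)
    print(s[i],rc,P.mean(0).round(4),e[:2].round(3))
print("gray along tray row/col:"); print(g[y,x-110:x+110:4]); print(g[max(0,y-120):y+100:4,x+40])
a=cv2.imread("pics/s3.png").astype(int); b=cv2.imread("pics/s9.png").astype(int)
cs=cam("scene"); print("node px",proj(cs,[.602,.22,.024]).round())
q=proj(cs,[.602,.22,.03]).astype(int); f=lambda I:I[q[1]-20:q[1]+20,q[0]-18:q[0]+18]; print("node diff",np.abs(f(a)-f(b)).mean())
C=np.array([.645,-.035]);ps=np.radians(14);G=lambda X,Y,Z:np.r_[C+[X*np.cos(ps)-Y*np.sin(ps),X*np.sin(ps)+Y*np.cos(ps)],Z]
for th in(.42,1.85): print(th,[proj(cs,G(.066-.144*np.cos(th),Y,.083+.144*np.sin(th))).round() for Y in(-.098,.098)])
for t,yx in(("open plate mid",G(.066+.02,0,.155)),): u=proj(cs,yx).astype(int); print(t,u,b[u[1],u[0]],cv2.imread("pics/s4.png")[u[1],u[0]])
E
```

```text
expected pack px [292.28051083 185.37835409]
[280 156  29  56 692] ((294.0, 183.5), (55.0, 28.0), 90.0) [ 0.4514 -0.3229] [0.032 0.065]
gray along tray row/col:
[113 112 108 110 113 113 115 117 117 116 117 113 116 111 116 104  70 105
 107 106 107 107 107 107 105  23 128 128 126 131 127  19 109 110 107 107
 109 107 107  59  98 114 114 115 113 109 112 114 113 113 113 116 112 113
 111]
[171 169 171 173 173 169 172 170 176 173 172 176 176 166 170 173  96 140
 162 161 153 107 108 108 109 108 108 109 108 108 106 107 107 106 106 107
 107 106 107 106  59  78 173 169 168 172 169 169 172 174 172 169 171 171
 176]
node px [318. 297.]
node diff 0.8159722222222222
0.42 [array([229., 169.]), array([289., 201.])]
1.85 [array([166., 166.]), array([228., 203.])]
open plate mid [205 206] [60 61 60] [147 146 148]
```

```bash
python3 -c "
from h import *
o=r.get_obs();print(o['time'],o['force']);print(order.sign_off())"
```

```text
21.65 [ 0.84226495 -0.53276203  0.4677839 ]
the job is handed in; nothing more can be done
None
```

The job is handed in at 21.65 s of the 72 s limit. All the steps are done as far as I could check.

- **Node:** I moved it off the hatch and stood it on the bare bench at about (0.60, 0.22). The scene image there is unchanged between the moment after placing it and the end.
- **Hatch:** I pressed the front edge down about 4 mm with about 3.3 N and it popped ajar. I then pushed it back along its arc with the fingers tilted 20°. The wrist pictures taken just before the pack was lifted show it open against its stop. I never measured its angle and took no clear look at it at the very end, though nothing went near it after that.
- **Pack:** I lifted it out and set it down in the tray, feeling the contact at about 4 N, then let go. The final mask check puts its top face at (0.451, -0.323). It measured 32 x 65 mm, as an upright pack should, and sits roughly 10 mm or less from the tray's centre.

**Disagreements and failed checks:**
- Near the tray, the far edge appeared about 10 mm closer than my earlier estimate, so I shifted the pack about 8 mm before lowering it.
- My first masks for finding the pack were wrong and I redid them.
- The picture limit stopped me viewing the last image, so the final checks are numeric only.
- I did not re-check the pot, block and beaker by measurement. The pictures and forces showed no contact with them.

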